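# Tuck the gear carrier's cover under its lip

## Robot

A 6-joint arm with a two-finger parallel gripper is mounted at the origin on a cart in front of the work surface, level with it; the furniture and walls round the work are solid. World frame = base frame: x ahead of the robot, y to its left, z up, the work surface at z = 0. Lengths are in m, angles in degrees, forces in N, time in s.
With the tool pointing down it reaches from about 0.375 to 0.9 m from the base axis. Payload 3.1 kg.
Tool frame: the origin (TCP) lies midway between the tips of the shut fingers; the grasp point (between the pads) lies 19 mm behind it; z points along the fingers, y is the line along which they close (so a half turn about z gives the same grasp; the last joint's range is limited). The gripper opens to 87 mm and grips with 3 to 60 N. Pads are 19 mm wide; open, the fingers measure 117 mm over their backs; the gripper's body (75 mm by 190 mm) begins 51 mm behind the grasp point.
Start: joints at [-84.941, 30.224, 82.088, -0, 67.689, -10.227], TCP at [0.165, -0.603, 0.192] pointing down, gripper open.
Joint ranges: [-176.69, 176.69], [-43.24, 126.21], [12.49, 139.97], [-82, 262], [0, 151.66], [-163.58, 163.58]. Speed limits (degrees/s): [159.86, 159.86, 180, 180, 180, 180].

## Interface

Orientations are given as a 3x3 rotation matrix whose columns are the frame's x, y, z axes.
In Python, from rig import bot, imaging, hand_in gives the robot as it stands (bot), with the cameras (imaging) and the job as plain functions.
- The arm moves only by the tool steer_hand, called after "Call:" by a JSON object that holds its "fn" and its "kwargs". Schema: {"type":"object","properties":{"moves":{"type":"string"},"only":{"type":"string"},"quiet":{"type":"boolean"},"lines":{"type":"string"}},"required":["moves"],"additionalProperties":false}. moves is a string of 1 to 20 rows, parted by a bar, with the numbers parted by spaces; each row has 7 numbers: dx, dy, dz in m, then a rotation vector rx, ry, rz in degrees, then the opening from 0.0 (shut) to 1.0 (fully open); each row is the pose to reach, as a shift and turn from the pose commanded when the call began, along the tool's axes at that moment; what a row does not reach only later rows make up. A row lasts 1/10 s, in which the tool goes at most 0.05 m and 8.59 degrees, less where a joint would pass 70% of its speed; a pose out of reach is approached as far as the arm can. The fingers move at their own pace and stop on an object; the grip force is fixed at half the most. Time passes only in rows, so rows that do not move let the fingers close. The tool returns the time, the measured TCP pose, the force, the opening and the grip force at its end. only (a regular expression) keeps the lines of the reply that match it, lines (a string "A,B") keeps lines A to B, and quiet returns only ok. Input that does not fit is refused with a message, and nothing moves.
- bot.read_state(): the state, without advancing time (a new reading comes with each control period).
- imaging.capture(name): name is "side" or "top" or "wrist"; returns a dict with "color" (400x640x3 uint8, red, green, blue), "K" (3x3 intrinsics, pixels), "view" (4x4, takes a point from world to camera coordinates); the wrist camera has in their place "mount" (4x4, takes a point from camera to tool coordinates, whose origin is the TCP and whose axes are the flange's). Camera axes: x right, y up, looking along -z (the intrinsics and any distortion apply to the point x, -y, -z); pixel columns grow to the right and rows downward; lengths in m; the calibration is good to about 2 mm. A picture is of the moment at which its call begins: read the wrist's pose just before it. There is no depth.
- hand_in(): hands the job in; it is judged then, once.
The state is a dict: "time_s": time; "joint_positions": joint angles; "qvel": joint speeds; "tau": joint torques, N m; "position": TCP position; "tcp_rot": TCP orientation; "force": force on the tool from outside, world axes, zero at the start; "moment": the same for the moment, N m; "opening": opening from 0.0 (shut) to 1.0 (fully open); "grasp_force": force on a finger pad.
Only numpy, scipy, OpenCV 4.12 (cv2) and the standard library are available. Lean on these libraries where they do the work, as an engineer would, in place of code of your own. Each camera call takes 0.05 s, during which the arm holds its last target. There are 200 camera calls.

## Task

Close the printed carrier over the white gear: with closed fingertips, gently push the hinged orange cover over until it lies flat, then keep it pressed down and push it by its black rib so that its free edge goes fully home beneath the black retaining lip and stays tucked when you let go. Do not pinch or lift anything: the gear stays in its pocket, and the bearings, cube and tools lying around stay where they are.

Things in the scene. Friction and masses are not known exactly. Their poses are not given: they have to be found in the camera images.
- carrier: Grey printed gear carrier, screwed to the table so that it cannot move: base plate 170 x 104 x 6 mm with an open pocket (62 x 62 mm inside, walls to z 24 mm). Origin on the table surface under the pocket's centre; its +x runs from the hinge of the cover to the retaining lip, z is up. The base plate spans x -76 to +94 mm, y -52 to +52 mm.
- cover (a joint): Fold angle of the hinged cover (rad): 0 = flat over the pocket, 1.57 = upright on its hinge, stop at 1.75. It stays about where it is in the open range. A weak spring and light friction: about 0.11 N m holds it flat; let go flat but not tucked, it springs up to roughly 0.5 rad or more; under the lip it rises to about 0.03 rad.
- hinge_pin (a joint): Travel of the cover's hinge pin in its slots (m), along the carrier's +x, carrying the whole cover with it: 0 = drawn back from the lip, 0.018 = stop, cover fully home beneath the lip. It has friction of about 5 N and stays where it is left. It starts within 0.003 of 0.
- cover_hinge (a point): The hinge axis of the cover, mid-width: at carrier x = -58 mm + the pin's travel, y 0, z 26.5 mm. The axis runs along the carrier's y.
- cover_edge (a point): Middle of the cover's free edge, mid-thickness. The cover (orange frame, clear window, black rib across its outer face) is 118 mm from hinge to free edge, 76 mm wide, 4 mm thick. The point's x points from hinge to free edge, z out of the outer face (up when flat). Flat and drawn back it lies at carrier x 60 mm, z 26.5 mm.
- cover_rib (a point): Foot of the black thumb rib on its hinge-side face, 72.5 mm from the hinge, on the outer face of the cover (28.5 mm above the table when flat). The rib stands 7.5 mm above the outer face, is 5 mm thick and 50 mm long across the cover. A fingertip on the hinge side of it can push the flat cover towards the lip.
- lip_nose (a point): Lower front edge of the fixed black retaining lip, mid-width, at carrier x 68 mm, z 32.5 mm. The lip is 64 mm wide, 5 mm thick (top at z 37.5 mm), overhangs 16 mm in front of its post. The flat cover (top at z 28.5 mm) passes beneath with 4 mm to spare; slid forward before it is flat, it lands on top of the lip.
- cover_inside: Clear inner face of the cover (114 x 74 x 1.5 mm), the side that faces the gear. Origin at the hinge axis. The work needs no finger on it.
- gear_white: White printed gear, 53 mm across, 13 mm high, loose in the pocket. Origin at the centre of its underside.
- pocket (a point): Centre of the pocket's floor, 6 mm above the table.
- bearing_1: Small steel ball bearing, 22 mm across, 7 mm high, beside the carrier. Bystander. Origin at the centre of its underside.
- bearing_2: Second small steel ball bearing, 22 mm across, 7 mm high, on the other side of the carrier. Bystander. Origin at the centre of its underside.
- cal_cube: Orange printed cube, 20 mm, beside the carrier. Bystander. Origin at the centre of its underside.
- driver_blue: Screwdriver with blue handle, 151 x 21 x 20 mm. Bystander. Origin at the centre of its underside.

How it is judged (in metres and radians):
On the way:
1. the cover is folded flat over the gear (value of joint cover below 0.05 rad), for 0.1 s.
At the end, for the whole second after the job is handed in: The cover lies folded down (joint cover below 0.065 rad) with its hinge pin more than 13.5 mm forward, so that its free edge is at least 5 mm, of a possible 10 mm, beneath the lip, at rest; the gear lies in the pocket (within 15 mm of its centre, its underside less than 12 mm above the table) (value of joint cover below 0.065 rad and value of joint hinge_pin above 0.0135 m and velocity of joint cover below 0.05 rad/s and horizontal distance between gear_white and pocket below 0.015 m and height (world z) of gear_white below 0.012 m); the robot touches nothing.
It fails at once if the cover is pinched or pulled by its inner face (a finger bears on the inside with more than 8 N) (contact force between the fingers and cover_inside above 8 N).
It fails at once if the fingers press on the carrier or its cover with more than 60 N (contact force between the fingers and carrier above 60 N).
It fails at once if the gear is lifted or taken out of its pocket (height (world z) of gear_white above 0.018 m or horizontal distance between gear_white and pocket above 0.02 m).
It fails at once if a bearing, the orange cube or the blue screwdriver is moved by more than 15 mm (distance of any of bearing_1, bearing_2, cal_cube, driver_blue from where it was at the start of the episode above 0.015 m).
It also fails if it takes over 38 s, if anything falls off the work surface, if the arm or the gripper's body presses on something with over 40 N, if the wrist force passes 120 N, or if a joint passes its speed limit or range.

## Working session

There is one attempt and no reset: what is moved stays moved. The work goes in short steps, Python scripts to look and compute and a tool call to move; the robot and the scene stay as the last step left them, time stands still between calls to the robot, and variables do not carry over. Pictures are saved under pics/ and viewed, at most 10 in all, crops included, and the job is handed in when it is done.

```bash
ls; mkdir -p pics
```

Run:
```python
from rig import bot, imaging, hand_in
import cv2,pickle,numpy as np
s=bot.read_state();print(s)
d={}
for n in("top","side"):
    c=imaging.capture(n);d[n]=c
    cv2.imwrite(f"pics/{n}0.png",c["color"][:,:,::-1]);print(n,c["K"],c["view"],c.keys())
pickle.dump(d,open("c0.pkl","wb"))
```

```text
pics
rig.py
{'time_s': 0.0, 'joint_positions': array([-8.49403325e+01,  3.02801109e+01,  8.21559648e+01,  5.56220731e-04,
        6.76903346e+01, -1.02280236e+01]), 'qvel': array([0.04914881, 0.05905412, 0.01696262, 0.04133607, 0.01973975,
       0.03838351]), 'tau': array([-1.35526556e-03, -4.40045822e+01, -1.76591295e+01,  6.32890686e-02,
        5.82347705e-02, -1.63607506e-04]), 'position': array([ 0.16474307, -0.60206633,  0.19136179]), 'tcp_rot': array([[ 9.64615095e-01,  2.63662062e-01, -1.85631922e-04],
       [ 2.63661823e-01, -9.64612673e-01,  2.19846828e-03],
       [ 4.00589777e-04, -2.16961974e-03, -9.99997566e-01]]), 'force': array([ 1.00302755, -0.39695106, -0.69742186]), 'moment': array([-0.02697941, -0.00546436, -0.0214784 ]), 'grasp_force': 0.0, 'opening': 1.0067968921067718}
top [[513.70230486   0.         329.30291777]
 [  0.         513.70230486 206.31538   ]
 [  0.           0.           1.        ]] [[-0.01181201 -0.99973557 -0.01972992 -0.033765  ]
 [ 0.98645531 -0.01487892  0.16335401 -0.58201404]
 [-0.16360438 -0.01753315  0.98637021 -1.0651209 ]
 [ 0.          0.          0.          1.        ]] dict_keys(['color', 'K', 'view'])
side [[404.02689178   0.         324.52464736]
 [  0.         404.02689178 202.23559274]
 [  0.           0.           1.        ]] [[ 0.86783265 -0.49685443 -0.00147274 -0.52279936]
 [ 0.33050597  0.5750612   0.74837853 -0.1870252 ]
 [-0.37098827 -0.64995407  0.66327024 -0.70360675]
 [ 0.          0.          0.          1.        ]] dict_keys(['color', 'K', 'view'])
```

View pics/top0.png

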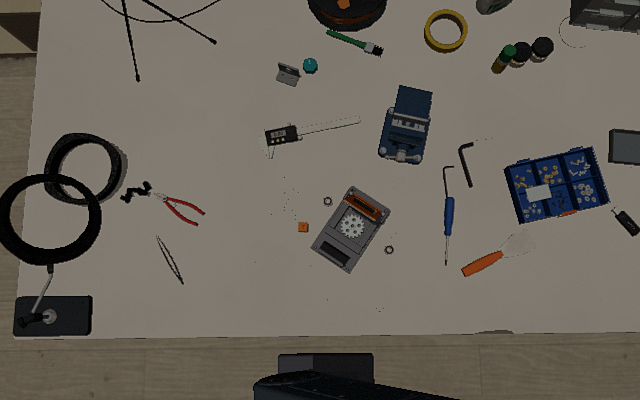

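View pics/side0.png

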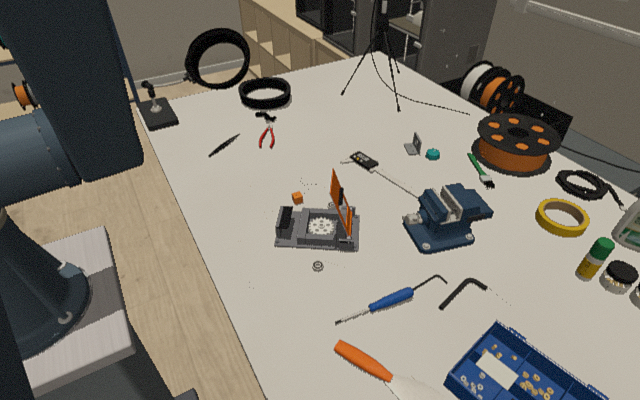

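The top view shows the carrier around (350,228), with the hinge on the far side (368,205) and the lip nearer the robot (335,255). The cover stands upright. I'll zoom in next.

Run:
```python
import cv2,numpy as np
t=cv2.imread("pics/top0.png")[175:285,290:420]
s=cv2.imread("pics/side0.png")[160:280,260:380]
t=cv2.resize(t,None,fx=6,fy=5.0*6/5,interpolation=cv2.INTER_CUBIC)[:600]
t=cv2.resize(cv2.imread("pics/top0.png")[180:280,300:400],(600,600),interpolation=cv2.INTER_CUBIC)
s=cv2.resize(s,(600,600),interpolation=cv2.INTER_CUBIC)
cv2.imwrite("pics/t1.png",t);cv2.imwrite("pics/s1.png",s)
```

```text
(no output)
```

View pics/t1.png

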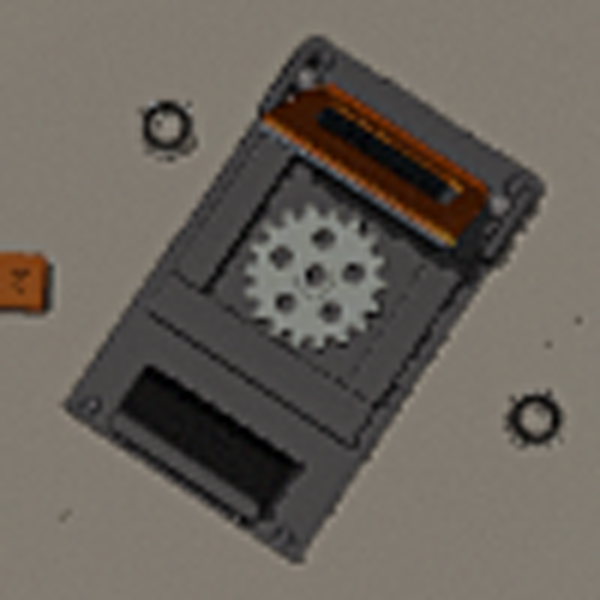

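View pics/s1.png

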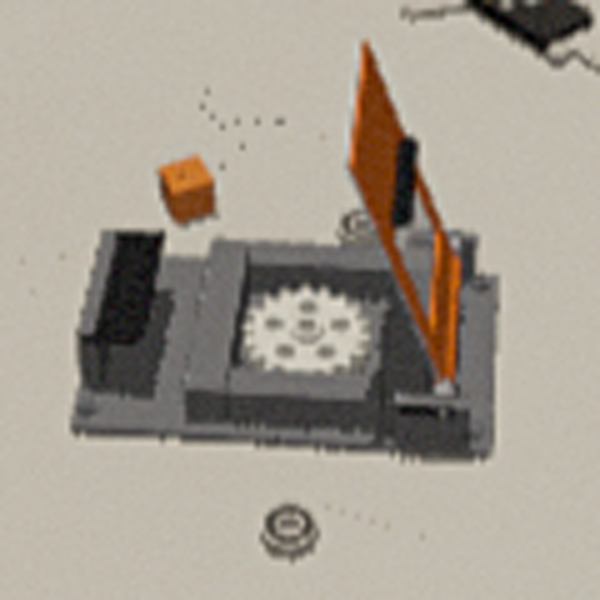

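The crops give base corners at (352,186), (391,212), (350,273) and (311,247) in the top view, and free-edge corners at (333,168) and (330,194) in the side view. I'll fit the pose from these.

Create h.py:
```python
import numpy as np,pickle
d=pickle.load(open("c0.pkl","rb"))
def proj(n,p):
    K,V=d[n]["K"],d[n]["view"];c=(V[:3,:3]@np.atleast_2d(p).T).T+V[:3,3]
    q=(K@np.c_[c[:,0],-c[:,1],-c[:,2]].T).T;return q[:,:2]/q[:,2:]
def W(P,p):
    c,s=np.cos(P[2]),np.sin(P[2]);R=np.array([[c,-s,0],[s,c,0],[0,0,1]])
    return np.atleast_2d(p)/1000@R.T+[P[0],P[1],0]
```

Run:
```python
from h import *
from scipy.optimize import least_squares
top=[((65,405),(94,-52,6)),((300,560),(94,52,6)),((315,35),(-76,-52,6)),((545,190),(-76,52,6)),((152,366),(68,-32,37.5)),((302,462),(68,32,37.5))]
side=[((72,432),(94,52,0)),((490,458),(-76,52,0)),((80,335),(84,32,37.5)),((105,232),(84,-32,37.5)),((165,235),(68,-32,37.5))]
def cor(th):
    return [(-58+118*np.cos(th),y,26.5+118*np.sin(th)) for y in(-38,38)]
def res(P):
    r=[]
    e=cor(P[3])
    r+=list((proj("top",W(P,[p for _,p in top]))-(np.array([u for u,_ in top])/6+[300,180]))*1.0)
    r+=list(proj("side",W(P,[p for _,p in side]))-(np.array([u for u,_ in side])/5+[260,160]))
    r+=list(proj("side",W(P,e))-(np.array([(365,42),(350,168)])/5+[260,160]))
    return np.ravel(r)
f=least_squares(res,[.52,-.08,np.radians(-155+0),1.57],loss='soft_l1');print(f.x,np.degrees(f.x[2]));print(res(f.x).reshape(-1,2).round(1))
P=f.x
print("top edge",(proj("top",W(P,cor(P[3])))-[300,180])*6)
np.save("P.npy",P)
print("hinge,rib,edge,lip",W(P,[(-58,0,26.5),(14.5,0,28.5),cor(P[3])[0],cor(P[3])[1],(68,0,32.5)]))
print([np.linalg.inv(d[n]["view"])[:3,3] for n in d])
```

```text
[ 0.54401751 -0.09421224 -3.74232332  1.2178586 ] -214.4193320786762
[[-0.3  0.2]
 [-0.3  0.6]
 [ 0.2 -0.7]
 [ 0.7 -1.4]
 [-1.2  0.6]
 [-1.4  1.1]
 [-0.6  1.1]
 [ 0.7  1. ]
 [ 3.   0.5]
 [ 3.  -0.5]
 [-1.4 -0.7]
 [-0.1 -0.1]
 [ 0.1  0.1]]
top edge [[263.93316005 117.7530689 ]
 [456.47137282 243.25768588]]
hinge,rib,edge,lip [[ 0.59186303 -0.12699647  0.0265    ]
 [ 0.53205613 -0.08601618  0.0285    ]
 [ 0.5796959  -0.07259451  0.13722664]
 [ 0.53673725 -0.13528865  0.13722664]
 [ 0.48792276 -0.05577555  0.0325    ]]
[array([ 0.39947357, -0.06109073,  1.14501168]), array([ 0.25448545, -0.60951632,  0.60587712])]
```

Run:
```python
from h import *
from rig import bot, imaging, hand_in
from scipy.spatial.transform import Rotation as Ro
P=np.load("P.npy");s=bot.read_state();R=s["tcp_rot"]
t=W(P,[(-78,0,180)])[0];y=P[2]
T=np.array([[np.cos(y),np.sin(y),0],[np.sin(y),-np.cos(y),0],[0,0,-1]])
print(t,R.T@(t-s["position"]),Ro.from_matrix(R.T@T).as_rotvec(degrees=True))
```

```text
[ 0.60836149 -0.13830138  0.18      ] [ 0.55022394 -0.33042483  0.01228671] [-3.80999285e-02 -1.39331430e-01 -1.30292585e+02]
```

Call:
{"fn": "steer_hand", "kwargs": {"moves": "0.14 -0.083 0 0 0 -33 0 | 0.28 -0.165 0 0 0 -65 0 | 0.41 -0.25 0 0 0 -98 0 | 0.55 -0.33 0.012 0 0 -130.3 0 | 0.55 -0.33 0.012 0 0 -130.3 0 | 0.55 -0.33 0.012 0 0 -130.3 0 | 0.55 -0.33 0.012 0 0 -130.3 0 | 0.55 -0.33 0.012 0 0 -130.3 0 | 0.55 -0.33 0.012 0 0 -130.3 0 | 0.55 -0.33 0.012 0 0 -130.3 0 | 0.55 -0.33 0.012 0 0 -130.3 0 | 0.55 -0.33 0.012 0 0 -130.3 0 | 0.55 -0.33 0.012 0 0 -130.3 0 | 0.55 -0.33 0.012 0 0 -130.3 0 | 0.55 -0.33 0.012 0 0 -130.3 0 | 0.55 -0.33 0.012 0 0 -130.3 0 | 0.55 -0.33 0.012 0 0 -130.3 0 | 0.55 -0.33 0.012 0 0 -130.3 0 | 0.55 -0.33 0.012 0 0 -130.3 0 | 0.55 -0.33 0.012 0 0 -130.3 0"}}

```text
time_s: 2.1
position: [0.6082, -0.1399, 0.1804]
tcp_rot: [[-0.824, 0.566, 0.0], [0.566, 0.824, 0.0], [0.0, 0.0, -1.0]]
force: [0.7, 0.2, 0.2]
opening: 0.006
grasp_force: 0.0
```

Run:
```python
from rig import bot, imaging, hand_in
from h import *
import cv2
P=np.load("P.npy");s=bot.read_state();p=s["position"]-[P[0],P[1],0];c,n=np.cos(P[2]),np.sin(P[2])
print("carrier tcp",c*p[0]+n*p[1],-n*p[0]+c*p[1],p[2],s["joint_positions"],s["tcp_rot"].round(3),np.degrees(P[2]))
i=imaging.capture("side")["color"][:,:,::-1]
cv2.imwrite("pics/s2.png",cv2.resize(i[100:290,220:460],(720,570)))
```

```text
carrier tcp -0.07872554035874131 0.0013837580451003459 0.1804127163269682 [-2.31967045e+01  3.08971799e+01  8.29425863e+01  1.41932827e-03
  6.61606238e+01 -7.87045467e+01] [[-0.824  0.566  0.   ]
 [ 0.566  0.824  0.   ]
 [ 0.     0.    -1.   ]] -214.4193320786762
```

View pics/s2.png

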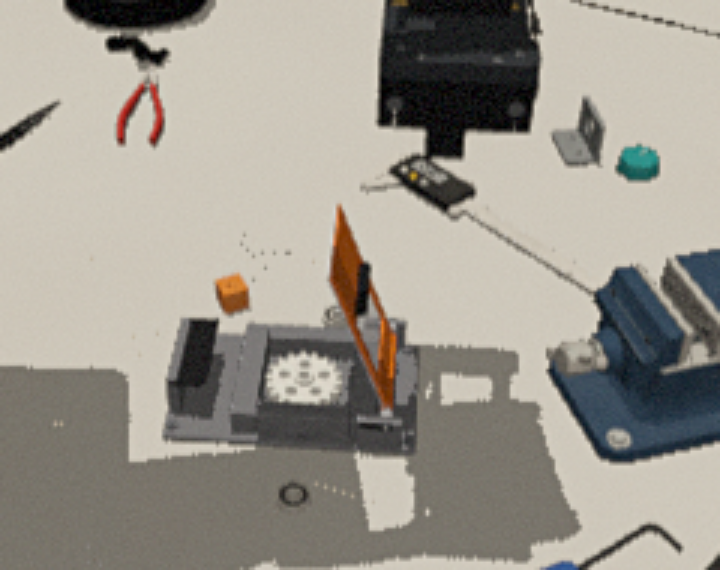

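The cover still stands at about 70°, with the gripper hovering behind it and clear of everything. Next I descend behind it and push it to about 40°.

Call:
{"fn": "steer_hand", "kwargs": {"moves": "0 0.001 0.03 0 0 0 0 | 0 0.001 0.06 0 0 0 0 | 0 0.001 0.085 0 0 0 0 | 0 0.001 0.0944 0 0 0 0 | 0.01 0.001 0.0944 0 0 0 0 | 0.02 0.001 0.0944 0 0 0 0 | 0.025 0.001 0.0944 0 0 0 0 | 0.03 0.001 0.0944 0 0 0 0 | 0.035 0.001 0.0965 0 0 0 0 | 0.04 0.001 0.0986 0 0 0 0 | 0.045 0.001 0.1015 0 0 0 0 | 0.0492 0.001 0.1044 0 0 0 0 | 0.0532 0.001 0.108 0 0 0 0 | 0.0571 0.001 0.1117 0 0 0 0 | 0.0571 0.001 0.1117 0 0 0 0"}}

```text
time_s: 3.65
position: [0.5607, -0.1058, 0.0679]
tcp_rot: [[-0.825, 0.565, -0.002], [0.565, 0.825, 0.001], [0.002, -0.0, -1.0]]
force: [-0.4, 0.7, -0.4]
opening: 0.009
grasp_force: 0.0
```

Run:
```python
from rig import bot, imaging, hand_in
import cv2
i=imaging.capture("side")["color"][:,:,::-1]
cv2.imwrite("pics/s3.png",cv2.resize(i[140:260,240:400],(800,600)))
```

```text
(no output)
```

View pics/s3.png

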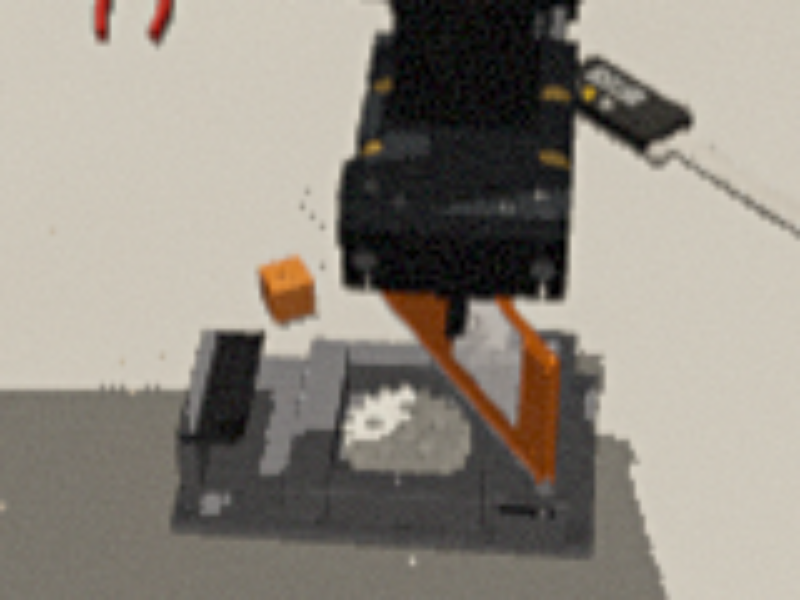

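The cover's near edge runs from the hinge at (545,480) up to (385,295), so it is folding as planned. The gear is untouched. I'll continue to flat.

Call:
{"fn": "steer_hand", "kwargs": {"moves": "0.0033 0 0.0043 0 0 0 0 | 0.0066 0 0.0086 0 0 0 0 | 0.009 0 0.0134 0 0 0 0 | 0.0115 0 0.0183 0 0 0 0 | 0.0131 0 0.0234 0 0 0 0 | 0.0147 0 0.0286 0 0 0 0 | 0.0155 0 0.034 0 0 0 0 | 0.0158 0 0.037 0 0 0 0 | 0.0158 0 0.039 0 0 0 0 | 0.0158 0 0.040 0 0 0 0 | 0.0158 0 0.041 0 0 0 0 | 0.0158 0 0.041 0 0 0 0"}}

```text
time_s: 4.9
position: [0.5491, -0.0977, 0.0276]
tcp_rot: [[-0.825, 0.565, 0.001], [0.565, 0.825, -0.0], [-0.001, 0.0, -1.0]]
force: [1.5, -0.0, -0.2]
opening: 0.005
grasp_force: 0.6
```

Run:
```python
from rig import bot, imaging, hand_in
import cv2
i=imaging.capture("side")["color"][:,:,::-1]
cv2.imwrite("pics/s4.png",cv2.resize(i[140:260,240:400],(800,600)))
```

```text
(no output)
```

View pics/s4.png

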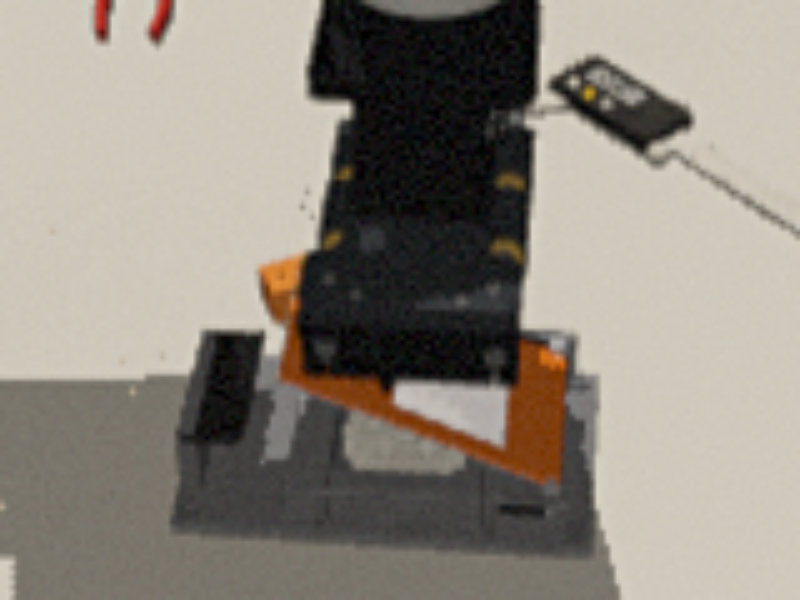

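Run:
```python
from h import *
P=np.load("P.npy")
for th in(0,.1,.2,.3,.4,.5):
  for s in (0,8):
    c,n=np.cos(th),np.sin(th)
    print(th,s,((proj("side",W(P,[(-58+s+r*c-h*n,y,26.5+r*n+h*c) for r,y,h in[(118,38,0),(0,38,0),(75,25,9.5),(118,-38,0)]]))-[240,140])*5).round().tolist())
```

```bash
python3 -c "
from rig import bot, imaging, hand_in
s=bot.read_state();print(s['position'],s['force'],s['moment'],s['tau'])
import cv2
i=imaging.capture('wrist');cv2.imwrite('pics/w5.png',i['color'][:,:,::-1]);print(i['mount'])"
```

```text
0 0 [[254.0, 471.0], [552.0, 488.0], [365.0, 437.0], [280.0, 342.0]]
0 8 [[234.0, 470.0], [532.0, 487.0], [345.0, 436.0], [261.0, 341.0]]
0.1 0 [[254.0, 450.0], [552.0, 488.0], [368.0, 424.0], [280.0, 322.0]]
0.1 8 [[234.0, 449.0], [532.0, 487.0], [348.0, 423.0], [261.0, 321.0]]
0.2 0 [[257.0, 430.0], [552.0, 488.0], [373.0, 411.0], [283.0, 301.0]]
0.2 8 [[237.0, 429.0], [532.0, 487.0], [353.0, 410.0], [264.0, 300.0]]
0.3 0 [[263.0, 409.0], [552.0, 488.0], [380.0, 399.0], [289.0, 281.0]]
0.3 8 [[242.0, 408.0], [532.0, 487.0], [359.0, 398.0], [269.0, 280.0]]
0.4 0 [[272.0, 389.0], [552.0, 488.0], [388.0, 387.0], [297.0, 261.0]]
0.4 8 [[251.0, 388.0], [532.0, 487.0], [368.0, 386.0], [278.0, 260.0]]
0.5 0 [[284.0, 369.0], [552.0, 488.0], [399.0, 375.0], [309.0, 242.0]]
0.5 8 [[263.0, 368.0], [532.0, 487.0], [378.0, 374.0], [289.0, 241.0]]
[ 0.54906605 -0.09766954  0.0277101 ] [ 1.40269194  0.10049175 -0.13025652] [-0.04996509 -0.35026857 -0.036694  ] [ 3.00632296e-01 -4.24368382e+01 -8.94150138e+00  5.03340759e-02
  4.56560673e-01 -9.68969289e-04]
[[ 1.02792330e-04  9.61686366e-01  2.74152007e-01  7.64066528e-02]
 [ 9.99999985e-01 -1.36981589e-04  1.05565517e-04 -1.10812486e-03]
 [ 1.39074696e-04  2.74151992e-01 -9.61686366e-01 -1.92032948e-01]
 [ 0.00000000e+00  0.00000000e+00  0.00000000e+00  1.00000000e+00]]
```

View pics/w5.png

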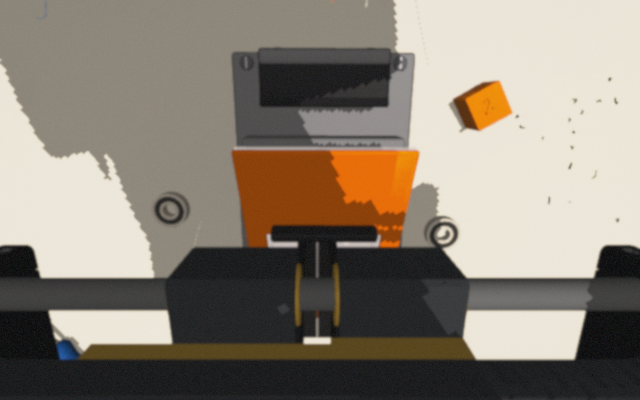

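The wrist view shows the fingertips hidden behind the rib at (325,235). In the side view the cover's near free corner is at (285,380), which is about 0.43 rad. The tip is at z 28 mm with almost no force on it, so it has gone through the open window and only its side touches the rib.

I'll back out, lean the hand 30° towards the lip, and push the rib's upper edge forward and down.

Call:
{"fn": "steer_hand", "kwargs": {"moves": "-0.007 0 0 0 0 0 0 | -0.012 0 -0.01 0 0 0 0 | -0.014 0 -0.025 0 0 0 0 | -0.017 0 -0.04 0 0 0 0 | -0.019 0 -0.0525 0 0 0 0 | -0.019 0 -0.0525 0 -8 0 0 | -0.019 0 -0.0525 0 -16 0 0 | -0.019 0 -0.0525 0 -24 0 0 | -0.019 0 -0.0525 0 -30 0 0 | -0.019 0 -0.0525 0 -30 0 0 | -0.019 0 -0.0525 0 -30 0 0"}}

```text
time_s: 6.1
position: [0.5636, -0.1271, 0.0844]
tcp_rot: [[-0.725, 0.588, 0.359], [0.503, 0.808, -0.307], [-0.47, -0.043, -0.881]]
force: [-0.8, -0.8, 0.3]
opening: 0.003
grasp_force: 0.0
```

Run:
```python
from rig import bot, imaging, hand_in
from h import *
import cv2
P=np.load("P.npy");s=bot.read_state();p=s["position"]-[P[0],P[1],0];c,n=np.cos(P[2]),np.sin(P[2])
print("carrier tcp",c*p[0]+n*p[1],-n*p[0]+c*p[1],p[2])
i=imaging.capture("side")["color"][:,:,::-1]
cv2.imwrite("pics/s6.png",cv2.resize(i[140:260,240:400],(800,600)))
```

```text
carrier tcp -0.0347227884528301 0.016065216791350048 0.08437296074457074
```

View pics/s6.png

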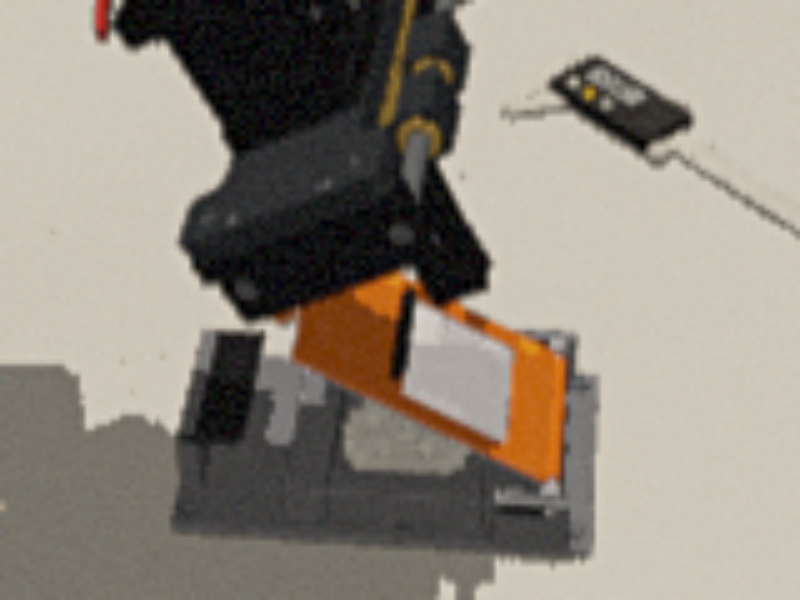

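The cover is intact at about 0.5 rad. Its near free corner is at (295,360), the rib is at (403,335), and the hand leans clear of it. The pose hasn't settled yet, so I'll hold.

Call:
{"fn": "steer_hand", "kwargs": {"moves": "0 0 0 0 0 0 0 | 0 0 0 0 0 0 0 | 0 0 0 0 0 0 0 | 0 0 0 0 0 0 0"}}

```text
time_s: 6.55
position: [0.5636, -0.1271, 0.0838]
tcp_rot: [[-0.726, 0.588, 0.357], [0.504, 0.808, -0.306], [-0.468, -0.042, -0.882]]
force: [0.1, 0.6, -0.4]
opening: 0.007
grasp_force: 0.0
```

Create st.py:
```python
from rig import bot, imaging, hand_in
from h import *
from scipy.spatial.transform import Rotation as Ro
P=np.load("P.npy");s=bot.read_state();y=P[2]
C=np.array([[np.cos(y),-np.sin(y),0],[np.sin(y),np.cos(y),0],[0,0,1]])
p=C.T@(s["position"]-[P[0],P[1],0]);R=s["tcp_rot"]
print("tcp mm",(p*1000).round(1),"force carrier",(C.T@s["force"]).round(1),s["joint_positions"].round(1),"tool in carrier",(C.T@R).round(3).tolist())
def to(x,yy,z,t):
    T=C@np.diag([1,-1,-1.])@Ro.from_euler("y",-t,degrees=True).as_matrix()
    print((R.T@C@(np.array([x,yy,z])/1000-p)).round(4),Ro.from_matrix(R.T@T).as_rotvec(degrees=True).round(1))
```

```bash
python3 -c "
from st import *
for a in [(-25,0,80),(-5,0,68),(.3,0,58.3),(3,0,51.5),(5,0,44.5),(6.3,0,37.3),(22.3,0,36.8),(25,0,36.5)]: to(*a,30)"
```

```text
tcp mm [-34.8  16.1  83.8] force carrier [ 0.3 -0.5 -0.4] [-17.6  32.3 114.9 -58.3  12.5 -16.9] tool in carrier [[0.883, -0.028, -0.468], [-0.005, -0.999, 0.051], [-0.468, -0.042, -0.882]]
[ 0.0105  0.0159 -0.002 ] [-2.9 -2.1 -0.2]
[ 0.0338  0.0159 -0.0008] [-2.9 -2.1 -0.2]
[0.043  0.0162 0.0053] [-2.9 -2.1 -0.2]
[0.0486 0.0164 0.01  ] [-2.9 -2.1 -0.2]
[0.0536 0.0166 0.0153] [-2.9 -2.1 -0.2]
[0.0581 0.0169 0.021 ] [-2.9 -2.1 -0.2]
[0.0725 0.0164 0.014 ] [-2.9 -2.1 -0.2]
[0.075  0.0164 0.013 ] [-2.9 -2.1 -0.2]
```

The wrist is near its singularity at that tilt (joint 5 at 12°). A better option is to go back to vertical and work at y ≈ +28 mm. There the tip rests on the solid side frame and still catches the end of the rib.

```bash
python3 -c "
from st import *
to(-30,28,90,0)"
```

```text
tcp mm [-34.8  16.1  83.8] force carrier [ 0.3 -0.5 -0.4] [-17.6  32.3 114.9 -58.3  12.5 -16.9] tool in carrier [[0.883, -0.028, -0.468], [-0.005, -0.999, 0.051], [-0.468, -0.042, -0.882]]
[ 0.0012 -0.0123 -0.0071] [-2.8 27.9 -1. ]
```

Call:
{"fn": "steer_hand", "kwargs": {"moves": "0 0 -0.007 0 7 0 0 | 0.001 0 -0.007 -1 14 0 0 | 0.001 0 -0.007 -2 21 0 0 | 0.001 -0.006 -0.007 -2.8 27.9 -1 0 | 0.001 -0.012 -0.007 -2.8 27.9 -1 0 | 0.001 -0.0123 -0.007 -2.8 27.9 -1 0 | 0.001 -0.0123 -0.007 -2.8 27.9 -1 0 | 0.001 -0.0123 -0.007 -2.8 27.9 -1 0 | 0.001 -0.0123 -0.007 -2.8 27.9 -1 0 | 0.001 -0.0123 -0.007 -2.8 27.9 -1 0"}}

```text
time_s: 7.55
position: [0.5515, -0.1327, 0.0895]
tcp_rot: [[-0.826, 0.564, -0.001], [0.564, 0.826, 0.001], [0.002, -0.0, -1.0]]
force: [-0.1, 0.6, -0.1]
opening: 0.008
grasp_force: 0.0
```

```bash
python3 -c "
from st import *
for a in [(-20,28,66),(-12.3,28,58.4),(-9.4,28,52.9),(-7,28,47.2),(-5.2,28,41.3),(-4.1,28,35.2),(-3.5,28,29)]: to(*a,0)"
```

```text
tcp mm [-27.9  27.5  89.5] force carrier [ 0.4 -0.5 -0.1] [-24.8  33.8  95.7   0.   50.5 -80.5] tool in carrier [[1.0, 0.002, 0.002], [0.002, -1.0, 0.0], [0.002, -0.0, -1.0]]
[ 0.0079 -0.0005  0.0235] [-0.  -0.1  0.1]
[ 0.0156 -0.0005  0.0311] [-0.  -0.1  0.1]
[ 0.0185 -0.0005  0.0366] [-0.  -0.1  0.1]
[ 0.0209 -0.0005  0.0423] [-0.  -0.1  0.1]
[ 0.0227 -0.0004  0.0482] [-0.  -0.1  0.1]
[ 0.0238 -0.0004  0.0543] [-0.  -0.1  0.1]
[ 0.0243 -0.0004  0.0605] [-0.  -0.1  0.1]
```

Call:
{"fn": "steer_hand", "kwargs": {"moves": "0.004 -0.001 0.012 0 0 0 0 | 0.008 -0.001 0.0235 0 0 0 0 | 0.012 -0.001 0.0275 0 0 0 0 | 0.0156 -0.001 0.031 0 0 0 0 | 0.0185 -0.001 0.0366 0 0 0 0 | 0.0209 -0.001 0.0423 0 0 0 0 | 0.0227 -0.001 0.0482 0 0 0 0 | 0.0238 -0.001 0.0543 0 0 0 0 | 0.0243 -0.001 0.059 0 0 0 0 | 0.0243 -0.001 0.061 0 0 0 0 | 0.0243 -0.001 0.061 0 0 0 0"}}

```text
time_s: 8.65
position: [0.5324, -0.1213, 0.0285]
tcp_rot: [[-0.825, 0.565, 0.0], [0.565, 0.825, 0.0], [-0.0, 0.0, -1.0]]
force: [0.6, 1.2, 0.6]
opening: 0.006
grasp_force: 0.4
```

Run:
```python
from st import *
import cv2
i=imaging.capture("side")["color"][:,:,::-1]
cv2.imwrite("pics/s7.png",cv2.resize(i[140:260,240:400],(800,600)))
```

```text
tcp mm [-5.8 28.9 28.5] force carrier [ 0.1 -1.3  0.6] [-24.6  38.4 100.8   0.   40.8 -80.2] tool in carrier [[1.0, 0.001, -0.0], [0.001, -1.0, -0.0], [-0.0, 0.0, -1.0]]
```

View pics/s7.png

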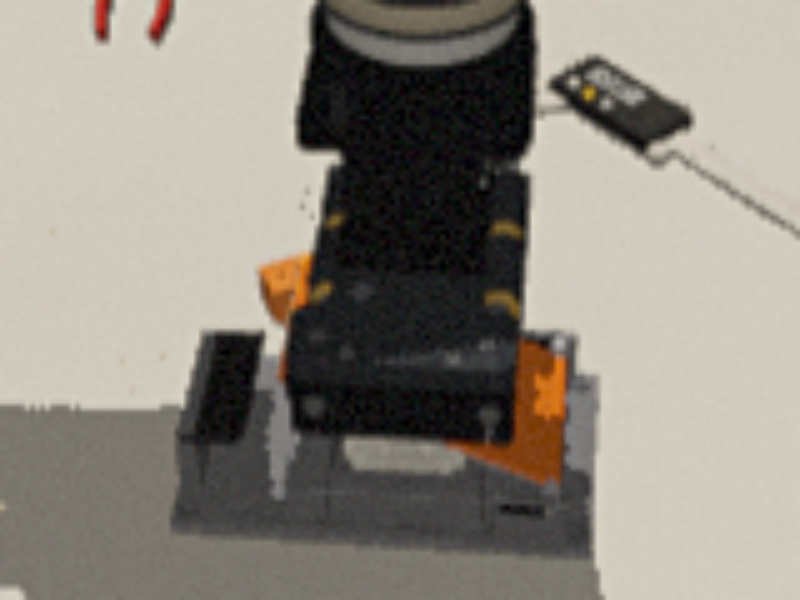

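The near cover edge in the side view runs from (555,485) to (450,445), so the cover is still at about 0.4 rad. I've used my picture views, so from here I measure numerically. First I'll check tool position and cover angle against the wrist image.

Add to h.py:
```python
def wproj(K,M,pos,R,p):
    t=(np.atleast_2d(p)-pos)@R; c=(t-M[:3,3])@M[:3,:3]
    q=(K@np.c_[c[:,0],-c[:,1],-c[:,2]].T).T;return q[:,:2]/q[:,2:]
```

Run:
```python
from st import *
import cv2
P=np.load("P.npy")
w=imaging.capture("wrist");K,M=w["K"],w["mount"];print(K)
# w5 pose
pos=np.array([0.54906605,-0.09766954,0.0277101]);R5=np.array([[-.825,.565,.001],[.565,.825,0],[-.001,0,-1]])
f=lambda p:wproj(K,M,pos,R5,W(P,p)).round().tolist()
print("lip front top obs(260,105),(388,105)",f([(68,32,37.5),(68,-32,37.5)]))
print("base corners obs (232,52),(413,52)",f([(94,52,6),(94,-52,6)]))
for th in(0,.2,.3,.4,.5):
    c,n=np.cos(th),np.sin(th)
    print(th,"edge obs(233,150)(417,150); ribtop hinge side/lip side",f([(-58+2+r*c-h*n,y,26.5+r*n+h*c) for r,y,h in[(118,38,2),(118,-38,2),(72.5,25,9.5),(77.5,25,9.5),(77.5,25,2)]]))
print("tip lead edge",wproj(K,M,pos,R5,pos+R5@np.array([.0095,.009,0])),wproj(K,M,pos,R5,pos+R5@np.array([.0095,.009,-.04])),wproj(K,M,pos,R5,pos))
print("s2 tip obs(368,152)",proj("side",np.array([.6082,-.1399,.1804])))
np.save("wK.npy",K);np.save("wM.npy",M)
# orange columns now in wrist
hsv=cv2.cvtColor(w["color"],cv2.COLOR_RGB2HSV);m=cv2.inRange(hsv,(5,150,60),(22,255,255))
n,l,st_,ce=cv2.connectedComponentsWithStats(m)
for k in np.argsort(-st_[1:,4])[:5]+1:print(st_[k],ce[k])
```

```text
tcp mm [-5.8 28.9 28.6] force carrier [-0.9 -0.3 -0.3] [-24.6  38.4 100.8   0.   40.8 -80.2] tool in carrier [[1.0, 0.001, -0.0], [0.001, -1.0, -0.0], [-0.0, 0.0, -1.0]]
[[355.70917871   0.         316.80073125]
 [  0.         355.70917871 201.03298665]
 [  0.           0.           1.        ]]
lip front top obs(260,105),(388,105) [[254.0, 104.0], [384.0, 104.0]]
base corners obs (232,52),(413,52) [[226.0, 55.0], [412.0, 56.0]]
0 edge obs(233,150)(417,150); ribtop hinge side/lip side [[246.0, 116.0], [392.0, 116.0], [272.0, 204.0], [272.0, 195.0], [274.0, 191.0]]
0.2 edge obs(233,150)(417,150); ribtop hinge side/lip side [[237.0, 125.0], [401.0, 125.0], [269.0, 218.0], [269.0, 209.0], [270.0, 202.0]]
0.3 edge obs(233,150)(417,150); ribtop hinge side/lip side [[232.0, 134.0], [407.0, 134.0], [268.0, 228.0], [267.0, 219.0], [269.0, 210.0]]
0.4 edge obs(233,150)(417,150); ribtop hinge side/lip side [[226.0, 147.0], [413.0, 147.0], [266.0, 239.0], [265.0, 232.0], [267.0, 221.0]]
0.5 edge obs(233,150)(417,150); ribtop hinge side/lip side [[221.0, 164.0], [419.0, 164.0], [265.0, 252.0], [263.0, 246.0], [265.0, 233.0]]
tip lead edge [[334.54164825 221.52965742]] [[338.62774658 250.03960054]] [[318.74886452 237.0738891 ]]
s2 tip obs(368,152) [[366.2736707  163.69994208]]
[  304   151   186   126 13754] [389.96132034 190.45528574]
[  82  338  391   22 5975] [295.71799163 350.08334728]
[ 503   83   60   48 1957] [532.85283597 106.07971385]
[333 264   7  62 277] [336.29602888 295.07220217]
[294 264   8  62 270] [297.21111111 295.16666667]
```

Create th.py:
```python
from st import *
import cv2
from scipy.optimize import brentq
w=imaging.capture("wrist");s=bot.read_state()
m=cv2.inRange(cv2.cvtColor(w["color"],cv2.COLOR_RGB2HSV),(5,150,60),(22,255,255))
n,l,S,ce=cv2.connectedComponentsWithStats(m)
Kw=w["K"]
big=[k for k in range(1,n) if S[k,1]<260 and S[k,4]>3000]
for k in big:
    r=[np.nonzero(l[:,c]==k)[0].min() for c in range(S[k,0]+15,S[k,0]+S[k,2]-15,10)]
    row=np.median(r);x0=S[k,0];x1=x0+S[k,2]
    e=lambda th,pin:wproj(Kw,w["mount"],s["position"],s["tcp_rot"],W(P,[(-58+pin+118*np.cos(th)-2*np.sin(th),y,26.5+118*np.sin(th)+2*np.cos(th)) for y in(38,-38)]))
    print("edge row",row,"cols",x0,x1,"width",S[k,2])
    for pin in(0,2,8,18):
        ths=np.linspace(-.1,.7,81);rr=[e(t,pin)[0,1] for t in ths];i=np.argmin(abs(np.array(rr)-row))
        print(" pin",pin,"theta",ths[i].round(2),"pred",e(ths[i],pin).round().tolist())
```

```bash
python3 th.py
```

```text
tcp mm [-5.8 28.9 28.7] force carrier [-1.5  1.1 -0.6] [-24.6  38.3 100.8   0.   40.8 -80.2] tool in carrier [[1.0, 0.001, -0.0], [0.001, -1.0, -0.0], [-0.0, 0.0, -1.0]]
edge row 151.0 cols 304 490 width 186
 pin 0 theta 0.39 pred [[298.0, 150.0], [481.0, 151.0]]
 pin 2 theta 0.43 pred [[297.0, 152.0], [486.0, 152.0]]
 pin 8 theta 0.51 pred [[296.0, 151.0], [496.0, 151.0]]
 pin 18 theta 0.64 pred [[294.0, 152.0], [515.0, 152.0]]
```

Call:
{"fn": "steer_hand", "kwargs": {"moves": "-0.002 0 0 0 0 0 0 | -0.002 0.006 0 0 0 0 0 | -0.002 0.006 0.003 0 0 0 0 | -0.002 0.006 0.004 0 0 0 0 | -0.002 0.006 0.004 0 0 0 0"}}

```text
time_s: 9.3
position: [0.537, -0.117, 0.0246]
tcp_rot: [[-0.826, 0.564, -0.0], [0.564, 0.826, 0.001], [0.001, 0.0, -1.0]]
force: [0.4, -0.5, 1.0]
opening: 0.007
grasp_force: 0.4
```

```bash
python3 th.py
```

```text
tcp mm [-7.1 22.7 24.6] force carrier [-0.6  0.2  1. ] [-24.   38.9 100.4   0.   40.7 -79.6] tool in carrier [[1.0, 0.001, 0.001], [0.001, -1.0, -0.0], [0.001, 0.0, -1.0]]
edge row 144.5 cols 288 476 width 188
 pin 0 theta 0.36 pred [[283.0, 144.0], [468.0, 144.0]]
 pin 2 theta 0.4 pred [[282.0, 145.0], [472.0, 145.0]]
 pin 8 theta 0.49 pred [[279.0, 144.0], [484.0, 145.0]]
 pin 18 theta 0.62 pred [[275.0, 144.0], [502.0, 144.0]]
```

Call:
{"fn": "steer_hand", "kwargs": {"moves": "0 0.003 0.003 0 0 0 0 | 0.001 0.006 0.006 0 0 0 0 | 0.001 0.006 0.009 0 0 0 0 | 0.002 0.006 0.01 0 0 0 0 | 0.002 0.006 0.01 0 0 0 0"}}

```text
time_s: 9.85
position: [0.5389, -0.1111, 0.0145]
tcp_rot: [[-0.825, 0.565, -0.0], [0.565, 0.825, 0.0], [0.0, 0.0, -1.0]]
force: [-0.3, -0.7, 0.4]
opening: 0.003
grasp_force: 0.2
```

```bash
python3 th.py
```

```text
tcp mm [-5.3 16.8 14.5] force carrier [-0.1  0.7  0.4] [-23.3  40.  100.5   0.   39.5 -79. ] tool in carrier [[1.0, 0.001, 0.0], [0.001, -1.0, -0.0], [0.0, 0.0, -1.0]]
edge row 133.0 cols 275 456 width 181
 pin 0 theta 0.2 pred [[270.0, 133.0], [448.0, 134.0]]
 pin 2 theta 0.25 pred [[269.0, 133.0], [453.0, 133.0]]
 pin 8 theta 0.37 pred [[264.0, 132.0], [466.0, 133.0]]
 pin 18 theta 0.53 pred [[256.0, 132.0], [487.0, 133.0]]
```

Confirmed: the real tip contact is about 25 mm short of the nominal TCP, and the cover follows it down. I'll continue to flat.

Call:
{"fn": "steer_hand", "kwargs": {"moves": "0 0.004 0.003 0 0 0 0 | 0.001 0.008 0.006 0 0 0 0 | 0.001 0.012 0.008 0 0 0 0 | 0.001 0.014 0.01 0 0 0 0 | 0.001 0.014 0.011 0 0 0 0 | 0.001 0.014 0.011 0 0 0 0"}}

```text
time_s: 10.5
position: [0.5459, -0.0986, 0.0035]
tcp_rot: [[-0.825, 0.564, -0.0], [0.564, 0.825, 0.001], [0.001, 0.0, -1.0]]
force: [1.0, 0.7, 0.8]
opening: 0.006
grasp_force: 0.3
```

```bash
python3 th.py
```

```text
tcp mm [-4.   2.6  3.5] force carrier [-0.4 -1.2  0.8] [-21.8  41.3 100.    0.1  38.7 -77.5] tool in carrier [[1.0, 0.001, 0.001], [0.001, -1.0, -0.0], [0.001, 0.0, -1.0]]
edge row 126.0 cols 245 417 width 172
 pin 0 theta -0.09 pred [[247.0, 126.0], [402.0, 126.0]]
 pin 2 theta 0.09 pred [[238.0, 126.0], [414.0, 126.0]]
 pin 8 theta 0.28 pred [[225.0, 126.0], [430.0, 126.0]]
 pin 18 theta 0.47 pred [[208.0, 126.0], [450.0, 126.0]]
```

Call:
{"fn": "steer_hand", "kwargs": {"moves": "0 0 0.001 0 0 0 0 | 0 0 0.002 0 0 0 0 | 0 0 0.002 0 0 0 0"}}

```text
time_s: 10.85
position: [0.5458, -0.0989, 0.0017]
tcp_rot: [[-0.825, 0.565, -0.0], [0.565, 0.825, 0.001], [0.001, 0.0, -1.0]]
force: [-0.1, 1.4, 2.0]
opening: 0.003
grasp_force: 0.5
```

Call:
{"fn": "steer_hand", "kwargs": {"moves": "0 0 0.001 0 0 0 0 | 0 0 0.002 0 0 0 0 | 0 0 0.002 0 0 0 0"}}

```text
time_s: 11.15
position: [0.5457, -0.099, -0.0004]
tcp_rot: [[-0.825, 0.565, -0.0], [0.565, 0.825, 0.0], [0.001, 0.0, -1.0]]
force: [-0.6, 1.0, 1.4]
opening: 0.004
grasp_force: 0.6
```

```bash
python3 th.py
```

```text
tcp mm [-4.1  3.  -0.4] force carrier [ 1.  -0.5  1.4] [-21.8  41.7 100.1   0.   38.3 -77.5] tool in carrier [[1.0, 0.001, 0.001], [0.001, -1.0, -0.0], [0.001, 0.0, -1.0]]
edge row 124.0 cols 247 416 width 169
 pin 0 theta -0.09 pred [[246.0, 126.0], [405.0, 127.0]]
 pin 2 theta 0.04 pred [[239.0, 124.0], [413.0, 124.0]]
 pin 8 theta 0.26 pred [[224.0, 124.0], [432.0, 124.0]]
 pin 18 theta 0.46 pred [[206.0, 124.0], [455.0, 124.0]]
```

Call:
{"fn": "steer_hand", "kwargs": {"moves": "0 0 0.001 0 0 0 0 | 0 0 0.0015 0 0 0 0 | 0 0 0.0015 0 0 0 0"}}

```text
time_s: 11.5
position: [0.5459, -0.0991, -0.0015]
tcp_rot: [[-0.826, 0.564, -0.0], [0.564, 0.826, 0.0], [0.0, 0.0, -1.0]]
force: [-1.5, 1.0, 4.9]
opening: 0.008
grasp_force: 2.0
```

Call:
{"fn": "steer_hand", "kwargs": {"moves": "0 0 0.001 0 0 0 0 | 0 0 0.0015 0 0 0 0 | 0 0 0.0015 0 0 0 0"}}

```text
time_s: 11.8
position: [0.5459, -0.0991, -0.0019]
tcp_rot: [[-0.826, 0.564, 0.0], [0.564, 0.826, 0.0], [-0.0, 0.0, -1.0]]
force: [-2.5, 1.2, 12.2]
opening: 0.006
grasp_force: 6.0
```

```bash
python3 th.py
```

```text
tcp mm [-4.3  2.9 -1.9] force carrier [ 2.7  0.4 12.2] [-21.8  41.8 100.1   0.   38.  -77.5] tool in carrier [[1.0, 0.001, -0.0], [0.001, -1.0, -0.0], [-0.0, 0.0, -1.0]]
edge row 123.0 cols 247 415 width 168
 pin 0 theta -0.09 pred [[246.0, 127.0], [406.0, 127.0]]
 pin 2 theta -0.0 pred [[241.0, 123.0], [412.0, 123.0]]
 pin 8 theta 0.25 pred [[224.0, 123.0], [432.0, 123.0]]
 pin 18 theta 0.45 pred [[205.0, 122.0], [456.0, 123.0]]
```

The cover is flat and bottomed, with about 12 N of press. Now I slide forward against the rib.

Call:
{"fn": "steer_hand", "kwargs": {"moves": "0.002 0 0 0 0 0 0 | 0.004 0 0 0 0 0 0 | 0.006 0 0 0 0 0 0 | 0.008 0 0 0 0 0 0 | 0.01 0 0 0 0 0 0 | 0.01 0 0 0 0 0 0"}}

```text
time_s: 12.45
position: [0.5422, -0.0957, -0.0017]
tcp_rot: [[-0.825, 0.564, 0.009], [0.564, 0.825, -0.004], [-0.01, 0.002, -1.0]]
force: [2.2, -2.0, 6.2]
opening: 0.005
grasp_force: 3.2
```

```bash
python3 st.py
```

```text
tcp mm [ 0.7  2.2 -1.7] force carrier [-3.   0.4  6.2] [-21.6  41.5 101.3  -0.   36.7 -77.3] tool in carrier [[1.0, 0.001, -0.01], [0.001, -1.0, -0.002], [-0.01, 0.002, -1.0]]
```

Call:
{"fn": "steer_hand", "kwargs": {"moves": "0.002 0 0 0 0 0 0 | 0.004 0 0 0 0 0 0 | 0.006 0 0 0 0 0 0 | 0.008 0 0 0 0 0 0 | 0.01 0 0 0 0 0 0 | 0.01 0 0 0 0 0 0"}}

```text
time_s: 13.05
position: [0.5348, -0.0905, -0.0017]
tcp_rot: [[-0.825, 0.564, 0.011], [0.564, 0.825, -0.005], [-0.012, 0.002, -1.0]]
force: [2.8, -2.9, 5.9]
opening: 0.006
grasp_force: 3.5
```

```bash
python3 th.py
```

```text
tcp mm [ 9.7  2.1 -1.7] force carrier [-3.9  0.8  5.9] [-21.4  41.1 102.5  -0.   35.6 -77. ] tool in carrier [[1.0, 0.001, -0.012], [0.001, -1.0, -0.002], [-0.012, 0.002, -1.0]]
edge row 147.0 cols 246 412 width 166
 pin 0 theta -0.1 pred [[246.0, 156.0], [401.0, 157.0]]
 pin 2 theta -0.1 pred [[246.0, 152.0], [402.0, 152.0]]
 pin 8 theta 0.09 pred [[235.0, 147.0], [415.0, 147.0]]
 pin 18 theta 0.33 pred [[217.0, 148.0], [437.0, 148.0]]
```

```bash
sed -i 's/(0,2,8,18)/(5,8,12,15,18)/' th.py
```

Call:
{"fn": "steer_hand", "kwargs": {"moves": "0.002 0 0.0003 0 0 0 0 | 0.004 0 0.0005 0 0 0 0 | 0.006 0 0.0005 0 0 0 0 | 0.008 0 0.0005 0 0 0 0 | 0.01 0 0.0005 0 0 0 0 | 0.01 0 0.0005 0 0 0 0"}}

```text
time_s: 13.7
position: [0.527, -0.085, -0.0018]
tcp_rot: [[-0.825, 0.564, 0.012], [0.564, 0.825, -0.005], [-0.013, 0.003, -1.0]]
force: [3.0, -2.5, 7.9]
opening: 0.005
grasp_force: 4.5
```

```bash
python3 th.py
```

```text
tcp mm [19.2  2.  -1.8] force carrier [-3.9  0.3  7.9] [-21.2  40.8 103.8  -0.   34.6 -76.8] tool in carrier [[1.0, 0.001, -0.013], [0.001, -1.0, -0.003], [-0.013, 0.003, -1.0]]
edge row 169.0 cols 246 413 width 167
 pin 5 theta -0.02 pred [[242.0, 169.0], [405.0, 169.0]]
 pin 8 theta 0.08 pred [[237.0, 169.0], [412.0, 169.0]]
 pin 12 theta 0.18 pred [[230.0, 169.0], [420.0, 169.0]]
 pin 15 theta 0.24 pred [[225.0, 169.0], [426.0, 169.0]]
 pin 18 theta 0.29 pred [[221.0, 168.0], [431.0, 168.0]]
```

Call:
{"fn": "steer_hand", "kwargs": {"moves": "0.002 0 0 0 0 0 0 | 0.004 0 0 0 0 0 0 | 0.005 0 0 0 0 0 0 | 0.005 0 0 0 0 0 0"}}

```text
time_s: 14.15
position: [0.5247, -0.0833, -0.0017]
tcp_rot: [[-0.825, 0.564, 0.016], [0.564, 0.826, -0.007], [-0.017, 0.003, -1.0]]
force: [5.0, -5.3, 6.3]
opening: 0.003
grasp_force: 5.1
```

```bash
python3 st.py
```

```text
tcp mm [22.1  1.9 -1.7] force carrier [-7.1  1.6  6.3] [-2.110e+01  4.060e+01  1.044e+02 -1.000e-01  3.400e+01 -7.660e+01] tool in carrier [[1.0, 0.001, -0.017], [0.001, -1.0, -0.003], [-0.017, 0.003, -1.0]]
```

Call:
{"fn": "steer_hand", "kwargs": {"moves": "0.002 0 0 0 0 0 0 | 0.003 0 0 0 0 0 0 | 0.003 0 0 0 0 0 0"}}

```text
time_s: 14.45
position: [0.5249, -0.0832, -0.0015]
tcp_rot: [[-0.825, 0.564, 0.021], [0.564, 0.826, -0.009], [-0.022, 0.004, -1.0]]
force: [7.3, -8.4, 2.6]
opening: 0.01
grasp_force: 6.2
```

```bash
python3 st.py
```

```text
tcp mm [22.   1.7 -1.5] force carrier [-10.7   2.8   2.6] [-2.100e+01  4.060e+01  1.046e+02 -1.000e-01  3.350e+01 -7.660e+01] tool in carrier [[1.0, 0.001, -0.022], [0.001, -1.0, -0.004], [-0.022, 0.004, -1.0]]
```

It has reached the stop: force is rising with no further motion at x ≈ 22 mm. I'll release upward first, so as not to drag the cover back, and then measure.

Call:
{"fn": "steer_hand", "kwargs": {"moves": "-0.004 0 -0.001 0 0 0 0 | -0.007 0 -0.004 0 0 0 0 | -0.012 0 -0.01 0 0 0 0 | -0.02 0 -0.03 0 0 0 0 | -0.03 0 -0.07 0 0 0 0 | -0.03 0 -0.11 0 0 0 0 | -0.03 0 -0.13 0 0 0 0 | -0.03 0 -0.13 0 0 0 0"}}

```text
time_s: 15.25
position: [0.54, -0.0946, 0.129]
tcp_rot: [[-0.826, 0.564, 0.003], [0.564, 0.826, -0.001], [-0.003, 0.001, -1.0]]
force: [-0.1, -0.4, -0.3]
opening: 0.003
grasp_force: 0.0
```

Run:
```python
from st import *
import cv2
w=imaging.capture("wrist");s=bot.read_state();P=np.load("P.npy")
hsv=cv2.cvtColor(w["color"],cv2.COLOR_RGB2HSV);m=cv2.inRange(hsv,(5,150,60),(22,255,255))
n,l,S,ce=cv2.connectedComponentsWithStats(m)
for k in range(1,n):
    if S[k,4]>150:print(S[k],ce[k].round())
f=lambda p:wproj(w["K"],w["mount"],s["position"],s["tcp_rot"],W(P,p)).round().tolist()
for pin in(0,6,12,15,18):
  for th in (0,.03,.3):
    c,q=np.cos(th),np.sin(th)
    print(pin,th,"hinge-end,edge,rib top hinge/lip",f([(-58+pin+r*c-h*q,y,26.5+r*q+h*c) for r,y,h in[(0,38,2),(118,38,2),(118,-38,2),(72.5,0,9.5),(77.5,0,9.5)]]))
print("lip",f([(68,0,37.5)]))
c0=int(f([(0,0,28.5)])[0][0])
g=w["color"].astype(int)
for cc in(c0-20,c0+25):print(cc,[(r,g[r,cc].tolist()) for r in range(60,400,5)])
```

```text
tcp mm [  3.1   2.6 129. ] force carrier [-0.2  0.4 -0.3] [-21.6  29.2  96.9   0.   53.7 -77.3] tool in carrier [[1.0, 0.001, -0.003], [0.001, -1.0, -0.001], [-0.003, 0.001, -1.0]]
[ 277   99   96  143 7233] [324. 170.]
[414 100  34  31 664] [431. 114.]
[ 30 230  31  48 908] [ 44. 250.]
[294 265   7  60 269] [297. 294.]
[334 265   6  61 250] [336. 296.]
[  82  338  392   21 5663] [297. 350.]
0 0 hinge-end,edge,rib top hinge/lip [[279.0, 261.0], [275.0, 127.0], [369.0, 127.0], [322.0, 184.0], [322.0, 178.0]]
0 0.03 hinge-end,edge,rib top hinge/lip [[279.0, 261.0], [274.0, 127.0], [370.0, 127.0], [322.0, 185.0], [322.0, 179.0]]
0 0.3 hinge-end,edge,rib top hinge/lip [[279.0, 262.0], [269.0, 138.0], [376.0, 139.0], [322.0, 198.0], [322.0, 192.0]]
6 0 hinge-end,edge,rib top hinge/lip [[278.0, 255.0], [274.0, 119.0], [370.0, 119.0], [322.0, 177.0], [322.0, 171.0]]
6 0.03 hinge-end,edge,rib top hinge/lip [[
[... 3586 characters left out ...]
0]), (235, [189, 83, 10]), (240, [108, 53, 12]), (245, [101, 99, 97]), (250, [16, 18, 22]), (255, [13, 22, 17]), (260, [24, 25, 22]), (265, [20, 22, 24]), (270, [22, 26, 22]), (275, [26, 30, 28]), (280, [25, 24, 28]), (285, [31, 29, 31]), (290, [28, 29, 29]), (295, [34, 30, 31]), (300, [22, 26, 23]), (305, [21, 25, 27]), (310, [28, 29, 32]), (315, [32, 30, 31]), (320, [28, 28, 30]), (325, [27, 26, 29]), (330, [24, 29, 29]), (335, [33, 34, 33]), (340, [71, 56, 28]), (345, [70, 56, 24]), (350, [72, 58, 26]), (355, [72, 57, 22]), (360, [35, 30, 30]), (365, [21, 19, 26]), (370, [24, 23, 24]), (375, [22, 24, 27]), (380, [25, 21, 25]), (385, [20, 28, 26]), (390, [19, 17, 16]), (395, [26, 26, 24])]
```

After release, the rib lies at rows 152–160 and the hinge end at row 242. The frame's side strips run past the lip to rows 99–103. All of this matches a pin travel of about 18 mm with the cover flat, so I'm handing in.

```bash
python3 -c "
from rig import bot, imaging, hand_in
print(hand_in())"
```

```text
the job is handed in; nothing more can be done
None
```

The cover is folded flat over the gear and pushed fully home beneath the lip: after release, the wrist camera put the hinge pin at about 18 mm. The job is handed in with nothing touching; no verdict came back, and I did not re-measure the gear or the bystanders at the end.

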